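# Tighten the turntable clamp with the click wrench

### The arm

A 6-joint arm with a two-finger parallel gripper is mounted at the origin on the work surface. World frame = base frame: x ahead of the robot, y to its left, z up, the work surface at z = 0. Lengths are in m, angles in rad, forces in N, time in s.
With the tool pointing down it reaches from about 0.375 to 0.825 m from the base axis. Payload 5.5 kg.
Tool frame: the origin (TCP) lies between the finger pads; the fingertips stand 14 mm ahead of it and the grasp point (between the pads) lies 5 mm behind it (arm.tip_extent is the distance from the TCP to the fingertips, in m); z points along the fingers, y is the direction in which the jaws open and shut (so a half turn about z gives the same grasp; the last joint's range is limited). The gripper opens to 85 mm and grips with 20 to 120 N. Pads are 22 mm wide; open, the fingers measure 114 mm over their backs; the gripper's body (76 mm by 85 mm) begins 54 mm behind the grasp point. The pads swing forward as they close: fully open they stand 13 mm farther back than shut.
Start: joints at [1.254, 0.314, -0.047, 1.21, 0, 1.571], TCP at [0.187, 0.57, 0.245] pointing down, gripper open.
Joint ranges: [-2.67, 2.67], [-0.69, 1.73], [-1.03, 1.25], [-2.08, 2.16], [-1.42, 1.45], [-3.14, 3.14]. Speed limits (rad/s): [2.39, 2.39, 3.01, 3.14, 3.14, 3.14].

### API

Orientations are given as a 3x3 rotation matrix whose columns are the frame's x, y, z axes.
In Python, from rig import arm gives the robot as it stands.
- The arm moves only by the shell command python3 -m crank 'ROWS' [FORCE]. ROWS is text: rows parted by semicolons, each of 7 numbers parted by spaces: the gripper command: -1 is fully open, 1 is shut, values between are in proportion, then the shift along the tool's x, y, z in cm, then the turn, a rotation vector about the tool's x, y, z in degrees. In form: hand tx ty tz ax ay az; .... A call has exactly 5 rows; each row shifts and turns the commanded pose from where the row before left it, along the tool's axes as they then stand; what a row does not reach is not made up. A row lasts 1/12 s, in which the tool goes at most 41.7 mm and 7.16 degrees, less where a joint would pass 70% of its speed; a pose out of reach is approached as far as the arm can. A call is refused whole if a number of a shift passes 4.17 or a number of a turn 7.16, either way. A call with a gripper value outside its range is refused whole. The fingers move at their own pace and stop on an object; FORCE is the grip in N (left out, the last holds). Time passes only in rows, so rows that do not move let the fingers close, or fill a call up. It gives the time, the measured TCP pose, the force and the opening at its end, in the units of the state.
- arm.get_obs(): the state, without advancing time (a new reading comes with each control period).
- arm.snapshot(name): name is "scene" or "side" or "wrist"; returns a dict with "color" (480x640x3 uint8, red, green, blue), "depth" (480x640 float32, m along the optical axis (not along the pixel's ray), 0 where there is no reading), "fx", "fy", "cx", "cy" (pixels), "R" (3x3) and "t" (3): a world point X has camera coordinates R X + t; the wrist camera has in their place "hand_eye" (4x4, takes a point from camera to tool coordinates, whose origin is the TCP and whose axes are the flange's). Camera axes: x right, y down, z forward; pixel columns grow to the right and rows downward; lengths in m; the calibration is good to about 2 mm. The wrist camera is an equidistant fisheye: a pixel r from the principal point sees the ray r / f radians off the axis. A picture is of the moment at which its call begins: read the wrist's pose just before it.
- arm.job_done(): hands the job in, once; it reports no verdict.
Trained networks look in the newest picture that a camera, given by its name, has taken for a name from the list of things; names that differ only in an ending like _2 or _b are one class to them, and where a whole thing is asked for, a point or a joint stands for the part that bears it (a point fixed in the world has none). Each returns a list of dicts, best first, with "conf" (0 to 1); they miss things now and then, are a little off and sometimes report something else, mostly with a low value. They report only what shows in the picture. A call takes as long as a camera call.
- arm.trace(camera, label): "mask" (480x640 bool, what is visible of it) and "location" ([column, row] in pixels, amid what is visible of it).
The state is a dict: "time": time; "q": joint angles; "dq": joint speeds; "joint_torque": joint torques, N m; "ee_pos": TCP position; "tcp_rot": TCP orientation; "wrist_force": force on the tool from outside, world axes, zero at the start; "moment": the same for the moment, N m; "gripper_width": opening from 0.0 (shut) to 1.0 (fully open).
Only numpy, scipy, OpenCV 4.12 (cv2) and the standard library are available. Lean on these libraries where they do the work, as an engineer would, in place of code of your own. Each camera call takes 0.05 s, during which the arm holds its last target.

### The job

The wooden turntable is held by two rim clamps; the one whose bolt carries the hinged click wrench is still loose. Turn that wrench clockwise, seen from above, until the bolt is fully home and the handle breaks over at its hinge, so that it is clearly kinked by about 20 degrees; stop there without forcing it on to the end of its bend, let go and leave the wrench on the bolt. Do not turn the plain one-piece spanner on the other clamp.

Things in the scene. Friction and masses are not known exactly. Their poses are not given: they have to be found in the camera images.
- handle_grip (a point): Middle of the click wrench's black rubber grip: round, 25 mm thick, 110 mm long, level, 101 mm above the table, free space beside and below. It moves with the handle. Its x axis points along the handle to the break-over hinge (vertical brass pin) 125 mm away, z up. Towards the hinge the handle is a 16 mm tube; outward it ends 80 mm from this point. From the bolt it points roughly to the robot.
- bolt (a joint): Turn of wrench head and bolt, rad, clockwise from above positive; starts at 0 to 0.3, home at a hard stop at 0.9. Friction 0.4 N m (about 2.5 N at the grip); stays where left. The bolt's vertical axis is 50 mm beyond the hinge along the head, so 175 mm from the grip point, on the handle's line, while the handle is straight. Its clamp may be the left or the right one.
- handle (a joint): Bend of the handle against the wrench head at the hinge, rad, clockwise from above positive; 0 = straight (start), 0.6 = end of the bend, a hard stop. It gives way at a steady 1.5 N m (about 12 N sideways at the grip), so only once the bolt is home, and stays bent where it is left.
- spanner (a joint): Turn of the plain one-piece flat steel ring spanner (250 mm long, no hinge, no rubber grip) on the other clamp's bolt, rad, clockwise from above positive, 0 at start. It lies about as high as the click wrench and points roughly to the robot; its bolt is about 270 mm to the left or right of the other bolt. A light push (3 N) turns it.

How it is judged:
At the end, for the whole second after the job is handed in: The bolt is home (joint bolt above 0.84 of 0.9 rad), the click wrench's handle is broken over by 0.15 to 0.5 rad and at rest, and the plain spanner stands within 0.12 rad of where it was (value of joint bolt above 0.84 rad and value of joint handle between 0.15 and 0.5 rad and velocity of joint bolt between -0.05 and 0.05 rad/s and velocity of joint handle between -0.05 and 0.05 rad/s and value of joint spanner between -0.12 and 0.12 rad); the robot touches nothing.
It fails at once if the click wrench was forced on towards the end of its bend (handle joint above 0.5 rad) (value of joint handle above 0.5 rad).
It fails at once if the plain spanner was turned by more than 0.12 rad (value of joint spanner above 0.12 rad or value of joint spanner below -0.12 rad).
It also fails if it takes over 35 s, if anything falls off the work surface, if the arm or the gripper's body presses on something with over 40 N, if the wrist force passes 120 N, or if a joint passes its speed limit or range.

## Working session

There is one attempt and no reset: what is moved stays moved. The work goes in short steps, Python scripts to look and compute and a shell command to move; the robot and the scene stay as the last step left them, time stands still between calls to the robot, and variables do not carry over. Pictures are saved under pics/ and viewed, and the job is handed in when it is done.

```bash
ls; mkdir -p pics; cat > h.py <<'E'
import numpy as np,cv2
from rig import arm
def snap(n,f):
    s=arm.snapshot(n); cv2.imwrite('pics/'+f,s['color'][:,:,::-1]); return s
def w(s,u,v,d=None):
    d=s['depth'][int(v),int(u)] if d is None else d
    c=np.array([(u-s['cx'])/s['fx']*d,(v-s['cy'])/s['fy']*d,d]); return np.array(s['R']).T@(c-np.array(s['t']))
E
python3 - <<'E'
from h import *
np.set_printoptions(precision=4,suppress=True)
o=arm.get_obs();print(o['time'],o['ee_pos'],o['tcp_rot'],o['wrist_force'],o['gripper_width'])
for n in ['scene','side']:
    s=snap(n,n+'1.png')
    for l in ['handle_grip','bolt','handle','spanner']:
        for r in arm.trace(n,l)[:2]:
            m=r['mask']&(s['depth']>0)
            vs,us=np.nonzero(m); d=s['depth'][vs,us]
            c=np.stack([(us-s['cx'])/s['fx']*d,(vs-s['cy'])/s['fy']*d,d],1)
            P=(c-np.array(s['t']))@np.array(s['R'])
            print(n,l,r['conf'],r['location'],m.sum(),np.median(P,0),P.min(0),P.max(0))
E
```

```text
pics
0.0 [0.1867 0.5696 0.2444] [[-0.9502  0.3115 -0.0005]
 [ 0.3115  0.9502 -0.0016]
 [ 0.     -0.0017 -1.    ]] [0.4209 0.0065 0.5377] 1.0005687957022422
scene handle_grip 0.7 [317.8, 159.1] 1354 [ 0.4646 -0.1559  0.1101] [ 0.2888 -0.2607  0.0009] [ 0.576  -0.1228  0.1171]
scene bolt 0.93 [289.4, 196.5] 2724 [ 0.5536 -0.1394  0.1102] [ 0.3003 -0.2538  0.0091] [ 0.6433 -0.0997  0.1198]
scene handle 0.83 [319.2, 155.9] 1337 [ 0.4632 -0.1564  0.1102] [ 0.2888 -0.2607  0.0009] [ 0.576  -0.1228  0.1171]
scene spanner 0.88 [439.9, 325.9] 3339 [0.5646 0.1458 0.1047] [0.32   0.1158 0.009 ] [0.6591 0.1681 0.1097]
scene spanner 0.3 [318.1, 161.7] 1396 [ 0.4644 -0.1563  0.11  ] [ 0.3499 -0.2417  0.0091] [ 0.576  -0.1228  0.1171]
side handle_grip 0.93 [290.8, 350.5] 2387 [ 0.4447 -0.1666  0.1089] [ 0.3683 -0.1907  0.0083] [ 0.6026 -0.0795  0.1155]
side bolt 0.83 [310.1, 332.1] 3498 [ 0.4846 -0.1545  0.109 ] [ 0.3683 -0.1907  0.0071] [ 0.6654 -0.0644  0.1194]
side handle 0.6 [292.0, 350.7] 2361 [ 0.4435 -0.1668  0.109 ] [ 0.3683 -0.1907  0.008 ] [ 0.6095 -0.0773  0.1155]
side spanner 0.67 [214.9, 201.7] 1833 [0.5335 0.1405 0.1025] [0.3936 0.1236 0.0087] [0.7282 0.2531 0.108 ]
```

View pics/scene1.png

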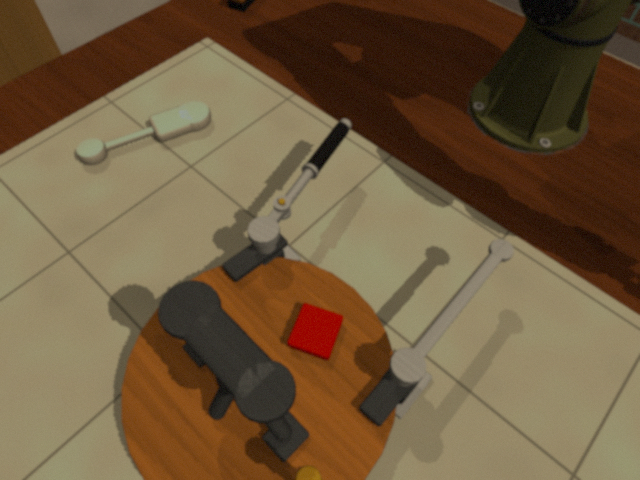

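View pics/side1.png

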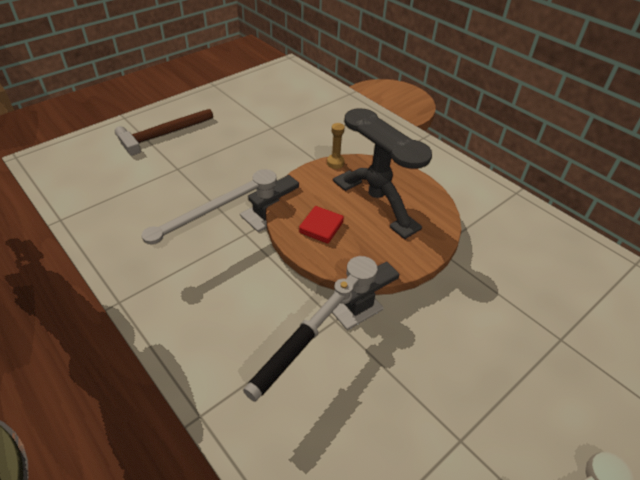

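```bash
python3 - <<'E'
from h import *
np.set_printoptions(precision=4,suppress=True)
for n in ['scene','side']:
    s=arm.snapshot(n)
    for l in ['handle','spanner']:
        m=arm.trace(n,l)[0]['mask']&(s['depth']>0)
        vs,us=np.nonzero(m); d=s['depth'][vs,us]
        c=np.stack([(us-s['cx'])/s['fx']*d,(vs-s['cy'])/s['fy']*d,d],1)
        P=(c-np.array(s['t']))@np.array(s['R']); P=P[(P[:,2]>.1)&(P[:,2]<.125)]
        f=cv2.fitLine(P[:,:2].astype(np.float32),cv2.DIST_HUBER,0,.01,.01).ravel()
        print(n,l,f,np.degrees(np.arctan2(f[1],f[0])),P.min(0),P.max(0))
        for x in np.arange(.27,.7,.02):
            k=abs(P[:,0]-x)<.01
            if k.sum()>3: print(round(x,2),k.sum(),P[k].mean(0)[1:],np.ptp(P[k,1]))
E
```

```text
scene handle [ 0.9762  0.217   0.4722 -0.1535] 12.534675 [ 0.3706 -0.1867  0.1   ] [ 0.5759 -0.123   0.1167]
0.37 39 [-0.175   0.1097] 0.01822933296035467
0.39 124 [-0.1726  0.111 ] 0.023394552676803182
0.41 145 [-0.1686  0.111 ] 0.02742729354978979
0.43 146 [-0.1638  0.1111] 0.027421220345689612
0.45 149 [-0.1588  0.1112] 0.026044951253811788
0.47 156 [-0.1542  0.1109] 0.025827737927701322
0.49 186 [-0.1504  0.1101] 0.02550306882463435
0.51 106 [-0.1464  0.1078] 0.018030325714910478
0.53 122 [-0.1414  0.1078] 0.017639217882128244
0.55 83 [-0.1373  0.1078] 0.017225166585801144
0.57 7 [-0.1238  0.1036] 0.0020386220670179783
scene spanner [0.9999 0.0112 0.5508 0.1459] 0.64447224 [0.3971 0.1255 0.1002] [0.6589 0.1679 0.1098]
0.39 20 [0.1432 0.1047] 0.01573726785262919
0.41 250 [0.144  0.1047] 0.03194521403202033
0.43 194 [0.1447 0.1041] 0.02859916897520373
0.45 154 [0.1449 0.1042] 0.016833026209348734
0.47 156 [0.1451 0.1043] 0.016101891469455287
0.49 160 [0.145  0.1041] 0.016717855701457784
0.51 177 [0.1457 0.104 ] 0.01744108872161243
0.53 177 [0.146 0.104] 0.016817493144234946
0.55 19
[... 877 characters left out ...]
9 0.5237 0.1437] 0.51180696 [0.3935 0.1232 0.1   ] [0.6563 0.1683 0.1086]
0.39 36 [0.1425 0.1028] 0.02380418248044966
0.41 186 [0.1425 0.1032] 0.033704614484846934
0.43 108 [0.1431 0.1026] 0.02143744462937866
0.45 90 [0.1422 0.1027] 0.017709420364526274
0.47 92 [0.1434 0.1026] 0.01765621305886131
0.49 92 [0.1435 0.1026] 0.01865366500921012
0.51 89 [0.144  0.1024] 0.018012635280669848
0.53 85 [0.1441 0.1025] 0.018809237402970747
0.55 83 [0.1441 0.1026] 0.018692798383711934
0.57 84 [0.1445 0.1026] 0.02082210848752536
0.59 81 [0.1448 0.1025] 0.021400051162394018
0.61 95 [0.1444 0.1036] 0.029105162731662387
0.63 174 [0.1439 0.1051] 0.0451101788153275
0.65 105 [0.1449 0.1052] 0.039646289699977244
```

The click wrench is the right-hand one. Its black grip is at scene (325,150) and side (280,360), with the brass pin at scene (282,202). The plain spanner is on the left, running from scene (500,250) to (408,365). I estimate the grip at about (0.446, -0.164, 0.101), the handle heading 13° and the bolt at about (0.616, -0.125). A clockwise turn moves the grip towards +y, so I'll push it from the -y side with the fingers closed.

```bash
python3 -m crank '1 -3.2 -2.4 0 0 0 0; 1 -3.2 -2.4 0 0 0 0; 1 -3.2 -2.4 0 0 0 0; 1 -3.2 -2.4 0 0 0 0; 1 -3.2 -2.4 0 0 0 0' 40 && python3 -m crank '1 -3.2 -2.4 0 0 0 0; 1 -3.2 -2.4 0 0 0 0; 1 -3.2 -2.4 0 0 0 0; 1 -3.2 -2.4 0 0 0 0; 1 -3.2 -2.4 0 0 0 0'
```

```text
time: 1.22
ee_pos: [0.3022, 0.4048, 0.2454]
tcp_rot: [[-0.95, 0.311, 0.0], [0.311, 0.95, 0.0], [-0.0, 0.0, -1.0]]
wrist_force: [0.5, 0.4, 1.1]
gripper_width: 0.303
time: 1.63
ee_pos: [0.417, 0.2407, 0.2456]
tcp_rot: [[-0.95, 0.311, 0.001], [0.311, 0.95, 0.0], [-0.001, 0.001, -1.0]]
wrist_force: [0.1, 0.7, 0.1]
gripper_width: 0.001
```

```bash
for i in 1; do python3 -m crank '1 -1.2 -2.8 0 0 0 0; 1 -1.2 -2.8 0 0 0 0; 1 -1.2 -2.8 0 0 0 0; 1 -1.2 -2.8 0 0 0 0; 1 -1.2 -2.8 0 0 0 0'; python3 -m crank '1 -1.2 -2.8 0 0 0 0; 1 -1.2 -2.8 0 0 0 0; 1 -1.2 -2.8 0 0 0 0; 1 -1.2 -2.8 0 0 0 0; 1 -1.2 -2.8 0 0 0 0'; python3 -m crank '1 -1.2 -2.8 0 0 0 0; 1 -1.2 -2.8 0 0 0 0; 1 -1.2 -2.8 0 0 0 0; 1 -1.2 -2.8 0 0 0 0; 1 -1.2 -2.8 0 0 0 0'; done
python3 -m crank '1 0 0 0 0 0 6; 1 0 0 0 0 0 6; 1 0 0 0 0 0 6; 1 0 0 0 0 0 6; 1 0 0 0 0 0 6'; python3 -m crank '1 0 0 0 0 0 6; 1 0 0 0 0 0 6; 1 0 0 0 0 0 6; 1 0 0 0 0 0 6; 1 0 0 0 0 0 6'
python3 -c "
from h import *
s=snap('side','side2.png');print(arm.get_obs()['q'])"
```

```text
time: 2.05
ee_pos: [0.4296, 0.0892, 0.2455]
tcp_rot: [[-0.95, 0.311, 0.001], [0.311, 0.95, 0.0], [-0.0, 0.0, -1.0]]
wrist_force: [0.0, 0.1, 0.8]
gripper_width: -0.001
time: 2.47
ee_pos: [0.4429, -0.0626, 0.2456]
tcp_rot: [[-0.95, 0.312, 0.001], [0.312, 0.95, -0.0], [-0.001, 0.0, -1.0]]
wrist_force: [0.6, -0.3, 0.1]
gripper_width: -0.002
time: 2.88
ee_pos: [0.4563, -0.2144, 0.2455]
tcp_rot: [[-0.95, 0.312, 0.001], [0.312, 0.95, -0.0], [-0.001, 0.0, -1.0]]
wrist_force: [0.4, -0.2, -0.8]
gripper_width: -0.004
time: 3.3
ee_pos: [0.4564, -0.213, 0.2453]
tcp_rot: [[-0.663, 0.749, 0.0], [0.749, 0.663, 0.0], [-0.0, 0.0, -1.0]]
wrist_force: [-0.6, 0.3, -1.3]
gripper_width: 0.002
time: 3.72
ee_pos: [0.4564, -0.2128, 0.2454]
tcp_rot: [[-0.2, 0.98, 0.0], [0.98, 0.2, -0.0], [-0.0, 0.0, -1.0]]
wrist_force: [0.4, -1.1, 0.4]
gripper_width: -0.003
[-4.36239671e-01  1.32405412e-01 -2.75716092e-01  1.16252155e+00
 -2.42213046e-05  9.37437597e-01]
```

View pics/side2.png

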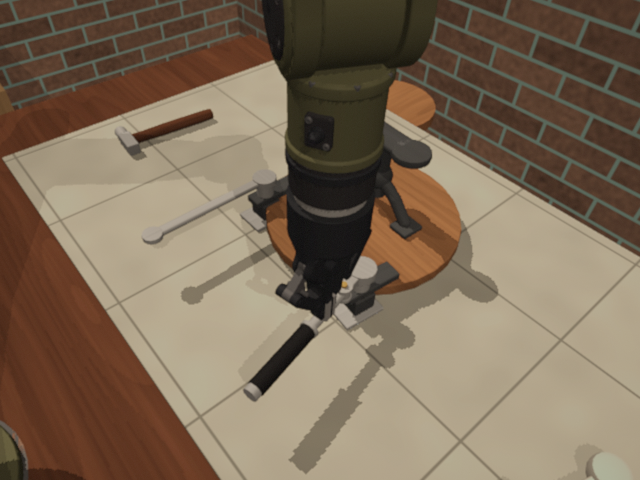

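The gripper shows at about (320,290), high and on the far (-y) side of the grip, which is at (280,360). I'll lower it beside the grip.

```bash
python3 -m crank '1 0 0 3 0 0 0; 1 0 0 3 0 0 0; 1 0 0 3 0 0 0; 1 0 0 3 0 0 0; 1 0 0 3 0 0 0'; python3 -m crank '1 0.4 0 0 0 0 0; 1 0.4 0 0 0 0 0; 1 0.4 0 0 0 0 0; 1 0.4 0 0 0 0 0; 1 0.2 0 0 0 0 0'
python3 -c "
from h import *
s=snap('side','side3.png')"
```

```text
time: 4.18
ee_pos: [0.4565, -0.2128, 0.0943]
tcp_rot: [[-0.208, 0.978, 0.001], [0.978, 0.208, -0.0], [-0.001, 0.001, -1.0]]
wrist_force: [0.5, -0.2, 1.3]
gripper_width: 0.001
time: 4.6
ee_pos: [0.454, -0.1951, 0.0972]
tcp_rot: [[-0.206, 0.979, 0.003], [0.979, 0.206, -0.001], [-0.002, 0.003, -1.0]]
wrist_force: [-0.1, 0.5, -0.7]
gripper_width: 0.003
```

View pics/side3.png

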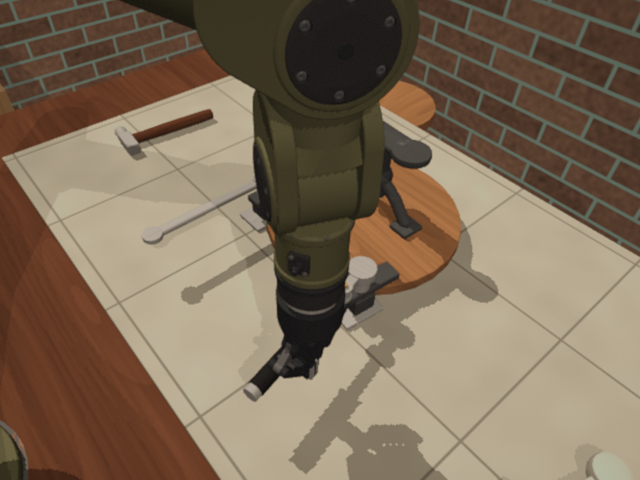

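```bash
python3 -m crank '1 0.4 0 0.2 0 0 0; 1 0.4 0 0 0 0 0; 1 0.9 -0.1 0 0 0 3; 1 0.9 -0.1 0 0 0 3; 1 0.9 -0.1 0 0 0 3'; python3 -m crank '1 0.9 -0.1 0 0 0 3; 1 0.9 -0.1 0 0 0 3;1 0.9 -0.1 0 0 0 3; 1 0.9 -0.1 0 0 0 3; 1 0.9 -0.1 0 0 0 3'
cat > m.py <<'E'
from h import *
import sys
np.set_printoptions(precision=4,suppress=True)
o=arm.get_obs();print(o['time'],o['wrist_force'])
for n in ['scene','side']:
    s=snap(n,n+sys.argv[1]+'.png')
    for l in ['handle','bolt','spanner']:
        R=arm.trace(n,l)
        if not R: print(n,l,'none');continue
        m=R[0]['mask']&(s['depth']>0)
        vs,us=np.nonzero(m); d=s['depth'][vs,us]
        c=np.stack([(us-s['cx'])/s['fx']*d,(vs-s['cy'])/s['fy']*d,d],1)
        P=(c-np.array(s['t']))@np.array(s['R']); P=P[(P[:,2]>.098)&(P[:,2]<.118)]
        if len(P)<20: print(n,l,'few');continue
        f=cv2.fitLine(P[:,:2].astype(np.float32),cv2.DIST_HUBER,0,.01,.01).ravel()
        print(n,l,R[0]['conf'],f,np.degrees(np.arctan(f[1]/f[0])),P.min(0),P.max(0))
E
python3 m.py 4
```

```text
time: 5.07
ee_pos: [0.4438, -0.1614, 0.0936]
tcp_rot: [[-0.047, 0.999, 0.0], [0.999, 0.047, -0.002], [-0.002, -0.0, -1.0]]
wrist_force: [-0.8, -2.4, 1.3]
gripper_width: 0.004
time: 5.48
ee_pos: [0.4406, -0.116, 0.0934]
tcp_rot: [[0.213, 0.977, -0.001], [0.977, -0.213, -0.001], [-0.002, -0.001, -1.0]]
wrist_force: [-1.5, -2.1, 1.2]
gripper_width: 0.001
5.4833 [-1.475  -2.0539  1.2031]
scene handle 0.58 [ 0.9857 -0.1682  0.4929 -0.0962] -9.685898 [ 0.3685 -0.1166  0.098 ] [ 0.5754 -0.0701  0.1174]
scene bolt 0.94 [ 0.9839 -0.1789  0.5294 -0.1035] -10.302794 [ 0.3707 -0.1446  0.098 ] [ 0.644  -0.0701  0.118 ]
scene spanner 0.63 [0.9999 0.0108 0.5497 0.1459] 0.6211332 [0.3947 0.1253 0.0981] [0.6591 0.168  0.1101]
side handle 0.93 [ 0.9851 -0.1722  0.4345 -0.0969] -9.91564 [ 0.3662 -0.1249  0.0981] [ 0.5713 -0.0697  0.1149]
side bolt 0.9 [ 0.9856 -0.1692  0.5282 -0.112 ] -9.743233 [ 0.3663 -0.1467  0.0981] [ 0.6404 -0.0697  0.1179]
side spanner 0.92 [0.9998 0.0198 0.4609 0.142 ] 1.1361852 [0.3933 0.1267 0.098 ] [0.5371 0.1595 0.107 ]
```

View pics/scene4.png

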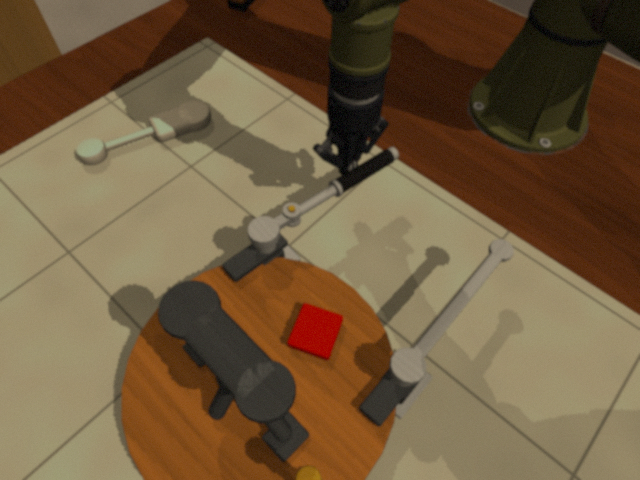

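View pics/side4.png

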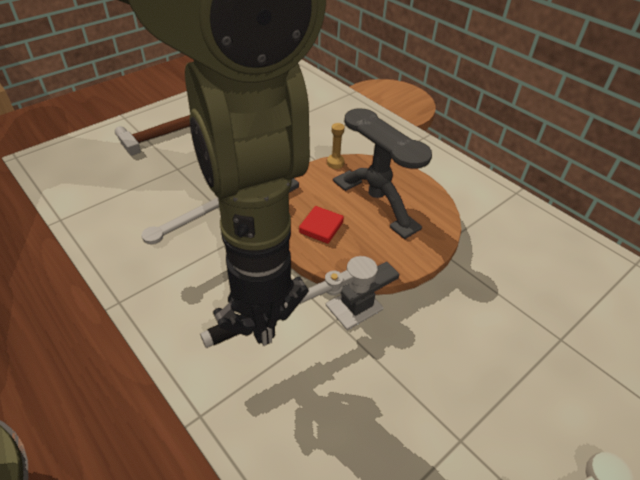

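The click wrench is turning: the handle now points at -10° after about 23° of turn. It is still straight, with the pin at scene (291,209), and the spanner hasn't moved. The push force is about 2.5 N, so the bolt is not home yet.

```bash
python3 -m crank '1 0.75 -0.1 0 0 0 2.5; 1 0.75 -0.1 0 0 0 2.5; 1 0.75 -0.1 0 0 0 2.5; 1 0.75 -0.1 0 0 0 2.5; 1 0 0 0 0 0 0'
```

```text
time: 6.3
ee_pos: [0.4458, -0.0857, 0.0932]
tcp_rot: [[0.377, 0.926, -0.0], [0.926, -0.377, 0.0], [0.0, -0.0, -1.0]]
wrist_force: [0.4, -0.2, 0.7]
gripper_width: 0.001
```

```bash
python3 -m crank '1 0.5 0 0 0 0 1; 1 0.6 -0.1 0 0 0 2; 1 0.6 -0.1 0 0 0 2; 1 0.6 -0.1 0 0 0 2; 1 0.6 -0.1 0 0 0 2'; python3 m.py 5
```

```text
time: 6.72
ee_pos: [0.4543, -0.0589, 0.0932]
tcp_rot: [[0.518, 0.855, -0.001], [0.855, -0.518, -0.001], [-0.001, -0.0, -1.0]]
wrist_force: [-1.6, -2.5, 0.4]
gripper_width: 0.001
6.7167 [-1.6096 -2.4953  0.3889]
scene handle 0.88 [ 0.8737 -0.4865  0.4796 -0.0393] -29.108353 [ 0.3956 -0.0963  0.098 ] [0.586  0.0085 0.1168]
scene bolt 0.87 [ 0.8764 -0.4815  0.5395 -0.0729] -28.78417 [ 0.3926 -0.1462  0.098 ] [0.6434 0.0077 0.118 ]
scene spanner 0.65 [ 0.8749 -0.4843  0.4851 -0.0424] -28.967152 [ 0.3926 -0.0963  0.098 ] [0.5872 0.0077 0.1168]
side handle 0.76 [ 0.8821 -0.471   0.4764 -0.0516] -28.1006 [ 0.3904 -0.1103  0.098 ] [0.5756 0.0048 0.1139]
side bolt 0.96 [ 0.8774 -0.4798  0.5288 -0.0797] -28.675476 [ 0.3909 -0.1463  0.098 ] [0.64   0.0048 0.1179]
side spanner 0.72 [ 0.9998 -0.0207  0.4727  0.1416] -1.1851312 [0.3937 0.124  0.0981] [0.655  0.1611 0.1083]
```

```bash
python3 -m crank '1 0.4 -0.05 0 0 0 1.2; 1 0.4 -0.05 0 0 0 1.2; 1 0.4 -0.05 0 0 0 1.2; 1 0.4 -0.05 0 0 0 1.2; 1 0.4 -0.05 0 0 0 1.2'
```

```text
time: 7.53
ee_pos: [0.4614, -0.0429, 0.093]
tcp_rot: [[0.606, 0.796, -0.004], [0.796, -0.606, -0.006], [-0.008, 0.0, -1.0]]
wrist_force: [-7.1, -10.5, 5.0]
gripper_width: -0.002
```

The force jumped to about 13 N, so the bolt is home. I'll measure before breaking the handle over.

```bash
python3 m.py 6
```

```text
7.5333 [ -7.1338 -10.495    5.0078]
scene handle 0.71 [ 0.7991 -0.6012  0.4759 -0.0187] -36.954445 [ 0.4088 -0.0946  0.098 ] [0.5866 0.0304 0.1175]
scene bolt 0.73 [ 0.8177 -0.5757  0.5361 -0.0613] -35.14681 [ 0.4101 -0.1452  0.0981] [0.6435 0.0304 0.1179]
scene spanner 0.65 [0.9999 0.011  0.5498 0.1458] 0.6274269 [0.3957 0.1253 0.098 ] [0.6592 0.1681 0.1098]
side handle 0.78 [ 0.8171 -0.5765  0.496  -0.0476] -35.20669 [ 0.4041 -0.11    0.0981] [0.5742 0.0278 0.1147]
side bolt 0.72 [ 0.8231 -0.5679  0.5635 -0.0926] -34.606773 [ 0.4041 -0.146   0.098 ] [0.6412 0.0259 0.1179]
side spanner 0.71 [ 0.9998 -0.0189  0.477   0.1415] -1.0800923 [0.394  0.1239 0.098 ] [0.6555 0.1623 0.108 ]
```

View pics/scene6.png

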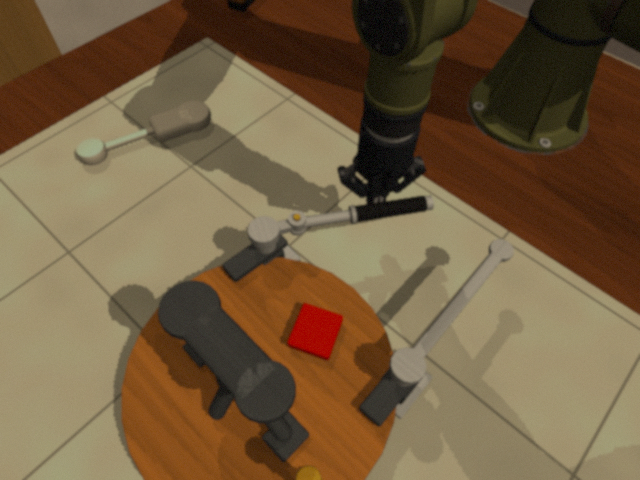

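```bash
cat > pin.py <<'E'
from h import *
import sys
np.set_printoptions(precision=4,suppress=True)
# plane z=.113 intersection for brass pixels
def pins(n,f,s):
    im=cv2.imread('pics/'+f); hsv=cv2.cvtColor(im,cv2.COLOR_BGR2HSV)
    m=cv2.inRange(hsv,(12,120,90),(30,255,255))
    if n=='scene': box=(270,340,180,250)
    else: box=(300,380,240,310)
    z=np.zeros_like(m); z[box[2]:box[3],box[0]:box[1]]=m[box[2]:box[3],box[0]:box[1]]
    k,_,st,ct=cv2.connectedComponentsWithStats(z)
    if k<2: return None
    i=1+np.argmax(st[1:,4]); u,v=ct[i]
    R=np.array(s['R']);C=-R.T@np.array(s['t']); r=R.T@np.array([(u-s['cx'])/s['fx'],(v-s['cy'])/s['fy'],1])
    return st[i,4],(u,v),(C+r*((.113-C[2])/r[2]))[:2]
for n in ['scene','side']:
    s=arm.snapshot(n)
    P=[]
    for k in sys.argv[1:]:
        r=pins(n,n+k+'.png',s); print(n,k,r)
        if r: P.append(r[2])
    P=np.array(P)
    from scipy.optimize import least_squares
    if len(P)>2:
        c=least_squares(lambda c:np.linalg.norm(P-c,axis=1)-.05,[.616,-.125]).x
        print(c,np.degrees(np.arctan((P-c)[:,1]/(P-c)[:,0])),np.linalg.norm(P-c,axis=1))
E
python3 pin.py 1 4 5 6
```

```text
scene 1 (np.int32(37), (np.float64(281.18918918918916), np.float64(201.13513513513513)), array([ 0.5686, -0.1375]))
scene 4 (np.int32(35), (np.float64(291.22857142857146), np.float64(208.37142857142857)), array([ 0.568 , -0.1174]))
scene 5 (np.int32(36), (np.float64(296.1388888888889), np.float64(216.38888888888889)), array([ 0.5735, -0.1022]))
scene 6 (np.int32(35), (np.float64(296.37142857142857), np.float64(216.57142857142858)), array([ 0.5735, -0.1017]))
[ 0.6172 -0.1261] [ 13.1304 -10.0232 -28.6614 -29.1354] [0.05   0.05   0.0499 0.0501]
side 1 (np.int32(2295), (np.float64(334.717211328976), np.float64(255.97821350762527)), array([ 0.6001, -0.0831]))
side 4 (np.int32(2114), (np.float64(334.52743614001895), np.float64(254.30416272469253)), array([ 0.6022, -0.0803]))
side 5 (np.int32(1858), (np.float64(335.56942949407966), np.float64(252.22335844994618)), array([ 0.6063, -0.0781]))
side 6 (np.int32(1832), (np.float64(335.8717248908297), np.float64(251.97762008733625)), array([ 0.6071, -0.078 ]))
[ 0.6323 -0.1209] [-49.5713 -53.4017 -58.7264 -59.4742] [0.0497 0.0505 0.05   0.0498]
```

The pin fit puts the head at -29.1° and stopped, so the bolt is home after about 0.74 rad of turn. The handle is at about -36.5°, a bend of roughly 7°. It needs about 12.5° more about the hinge.

```bash
python3 -m crank '1 0.5 -0.1 0 0 0 2.3; 1 0.5 -0.1 0 0 0 2.3; 1 0.5 -0.1 0 0 0 2.3; 1 0.5 -0.1 0 0 0 2.3; 1 0.5 -0.1 0 0 0 2.3'; python3 m.py 7; python3 pin.py 1 4 5 6 7 | head -6
```

```text
time: 8.45
ee_pos: [0.4744, -0.0212, 0.0929]
tcp_rot: [[0.753, 0.658, -0.004], [0.658, -0.753, -0.007], [-0.007, 0.003, -1.0]]
wrist_force: [-5.5, -10.9, 4.6]
gripper_width: 0.002
8.45 [ -5.4786 -10.9245   4.5988]
scene handle none
scene bolt 0.93 [ 0.6995 -0.7146  0.5328 -0.0406] -45.61082 [ 0.4362 -0.146   0.098 ] [0.6433 0.0588 0.118 ]
scene spanner 0.76 [0.9999 0.0113 0.55   0.1459] 0.64992756 [0.3953 0.1254 0.0981] [0.6592 0.1681 0.11  ]
side handle 0.77 [ 0.6872 -0.7265  0.5318 -0.059 ] -46.58969 [ 0.4299 -0.1089  0.098 ] [0.5742 0.0561 0.1148]
side bolt 0.6 [ 0.7133 -0.7008  0.5561 -0.0785] -44.492714 [ 0.4299 -0.1464  0.098 ] [0.6417 0.0561 0.1179]
side spanner 0.92 [ 0.9999 -0.0157  0.4857  0.1415] -0.90206367 [0.3936 0.1238 0.098 ] [0.6566 0.1628 0.1079]
scene 1 (np.int32(37), (np.float64(281.18918918918916), np.float64(201.13513513513513)), array([ 0.5686, -0.1375]))
scene 4 (np.int32(35), (np.float64(291.22857142857146), np.float64(208.37142857142857)), array([ 0.568 , -0.1174]))
scene 5 (np.int32(36), (np.float64(296.1388888888889), np.float64(216.38888888888889)), array([ 0.5735, -0.1022]))
scene 6 (np.int32(35), (np.float64(296.37142857142857), np.float64(216.57142857142858)), array([ 0.5735, -0.1017]))
scene 7 (np.int32(35), (np.float64(296.37142857142857), np.float64(216.57142857142858)), array([ 0.5735, -0.1017]))
[ 0.6172 -0.1261] [ 13.1946  -9.9608 -28.6075 -29.0821 -29.0821] [0.05   0.05   0.0498 0.0501 0.0501]
```

View pics/scene7.png

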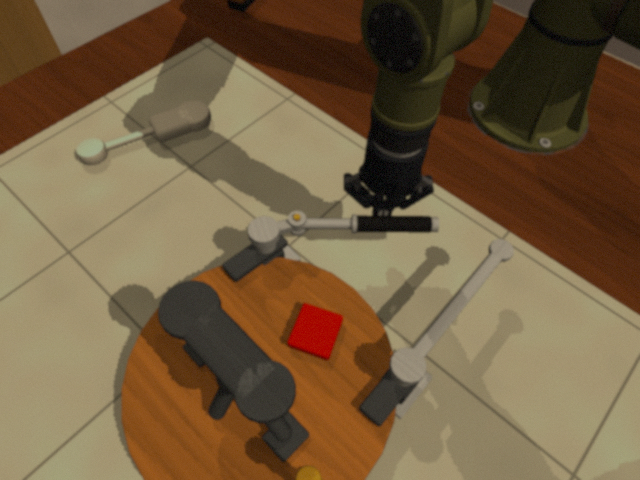

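The handle is now visibly kinked: bolt at (264,232), pin at (297,217), grip end at (436,224). The bend is about 18°, inside the wanted range, so I'll back off.

```bash
python3 -m crank '1 -0.5 0 0 0 0 0; 1 -1 0 0 0 0 0; 1 -1.5 0 0 0 0 0; 1 -2 0 0 0 0 0; 1 -1 0 0 0 0 0'; python3 -m crank '1 0 0 -3 0 0 0; 1 0 0 -3.5 0 0 0; 1 0 0 -3.5 0 0 0; 1 0 0 -3.5 0 0 0; 1 0 0 0 0 0 0';python3 -m crank '1 0 0 0 0 0 0; 1 0 0 0 0 0 0; 1 0 0 0 0 0 0; 1 0 0 0 0 0 0; 1 0 0 0 0 0 0'; python3 m.py 8; python3 pin.py 1 4 5 6 8 | head -6; python3 - <<'E'
from h import *
for n in ['scene','side']:
    s=arm.snapshot(n); m=arm.trace(n,'bolt')[0]['mask']&(s['depth']>0)
    vs,us=np.nonzero(m); d=s['depth'][vs,us]
    c=np.stack([(us-s['cx'])/s['fx']*d,(vs-s['cy'])/s['fy']*d,d],1)
    P=(c-np.array(s['t']))@np.array(s['R']); P=P[(P[:,2]>.1)&(P[:,2]<.116)]
    r=np.linalg.norm(P[:,:2]-[.5735,-.1017],axis=1)
    P=P[(r>.03)&(P[:,0]<.56)]
    f=cv2.fitLine(P[:,:2].astype(np.float32),cv2.DIST_HUBER,0,.01,.01).ravel()
    print(n,len(P),np.degrees(np.arctan(f[1]/f[0])))
E
```

```text
time: 9.37
ee_pos: [0.4289, -0.059, 0.093]
tcp_rot: [[0.751, 0.66, -0.002], [0.66, -0.751, -0.0], [-0.001, -0.001, -1.0]]
wrist_force: [0.1, -0.2, 0.0]
gripper_width: 0.001
time: 9.78
ee_pos: [0.4345, -0.0587, 0.2349]
tcp_rot: [[0.751, 0.66, 0.01], [0.66, -0.751, -0.001], [0.007, 0.007, -1.0]]
wrist_force: [1.1, -0.4, 0.1]
gripper_width: 0.002
time: 10.2
ee_pos: [0.4306, -0.0578, 0.2271]
tcp_rot: [[0.751, 0.661, -0.002], [0.661, -0.751, 0.0], [-0.001, -0.002, -1.0]]
wrist_force: [0.5, -0.1, 0.4]
gripper_width: 0.003
10.2 [ 0.5261 -0.1177  0.3574]
scene handle 0.61 [ 0.6652 -0.7466  0.4935  0.0025] -48.299934 [ 0.4354 -0.0947  0.098 ] [0.5862 0.0594 0.1173]
scene bolt 0.76 [ 0.7018 -0.7124  0.5517 -0.0594] -45.431858 [ 0.4347 -0.1456  0.098 ] [0.6431 0.0601 0.1178]
scene spanner 0.87 [0.9999 0.0112 0.5509 0.1458] 0.6399868 [0.3975 0.1254 0.098 ] [0.659  0.1681 0.1102]
side handle 0.85 [ 0.6796 -0.7336  0.4873 -0.0112] -47.185364 [ 0.4304 -0.1094  0.0981] [0.5761 0.057  0.1157]
side bolt 0.77 [ 0.6992 -0.7149  0.5288 -0.0539] -45.636753 [ 0.4304 -0.146   0.098 ] [0.6413 0.0562 0.118 ]
side spanner 0.82 [1.     0.0065 0.4868 0.1413] 0.37123498 [0.3937 0.1239 0.0981] [0.6558 0.1687 0.1091]
scene 1 (np.int32(37), (np.float64(281.18918918918916), np.float64(201.13513513513513)), array([ 0.5686, -0.1375]))
scene 4 (np.int32(35), (np.float64(291.22857142857146), np.float64(208.37142857142857)), array([ 0.568 , -0.1174]))
scene 5 (np.int32(36), (np.float64(296.1388888888889), np.float64(216.38888888888889)), array([ 0.5735, -0.1022]))
scene 6 (np.int32(35), (np.float64(296.37142857142857), np.float64(216.57142857142858)), array([ 0.5735, -0.1017]))
scene 8 (np.int32(34), (np.float64(296.29411764705884), np.float64(216.5)), array([ 0.5735, -0.1019]))
[ 0.6172 -0.1261] [ 13.152  -10.0023 -28.6433 -29.1175 -28.9395] [0.05   0.05   0.0499 0.0501 0.05  ]
scene 1716 -48.927914
side 1435 -46.88746
```

View pics/scene8.png

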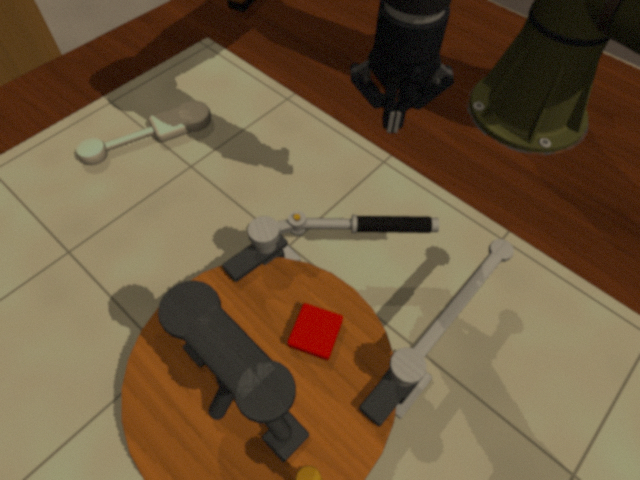

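The gripper is clear. The handle is kinked, with the pin at (296,217) and the grip end at (437,224), a bend of about 19°. The spanner, at (500,250), hasn't moved.

```bash
python3 -c "
from rig import arm
print(arm.job_done())"
```

```text
the job is handed in; nothing more can be done
None
```

The click wrench's bolt is home, and its handle is kinked by about 19° (0.33 rad). I let go, left the wrench on the bolt and handed the job in shortly after 10.2 s; no verdict is reported.

I pushed the grip clockwise from the side with closed fingers. The push force jumped from about 3 N to 13 N when the bolt reached its stop. I then bent the handle about its hinge, backed off and lifted clear.

Last checks:
- **Bolt:** the wrench head turned about 42° (0.74 rad) in all. It did not move any further while the handle was bending, so it is at its stop.
- **Bend:** the two cameras differ slightly, giving 20° and 18°. Both are well inside the 0.15–0.5 rad window.
- **Spanner:** its heading is the same in the scene camera, 0.64° before and after. The side camera's reading varied by about ±1°, partly because the arm blocked its view.
- **Contact:** wrist force was about 0.6 N, the same as noise, with the gripper more than 10 cm above the wrench.

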